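# Eject a test cartridge and trap it

### The job

One of the two cartridge docks has a test cartridge in it. Press that dock's black eject key fully down with one finger and, with the other finger waiting in front of the bay, stop the cartridge as it pops out, so that it sticks out a little past the gate but stays lying straight and flat on the dock and never shoots away. Do not lift or pinch the cartridge, leave the empty dock's key and everything else alone, and finish holding still: one finger keeping the key down, the other still stopping the cartridge.

Things in the scene. Friction and masses are not known exactly. Their poses are not given: they have to be found in the camera images.
- dock: The loaded dock, fixed. Origin: on the table under the middle of the gate. x runs from the gate (x = 0) along the bay to the pusher housing, z up; the cartridge is ejected towards -x. Base block x -50 to 125 mm, y -34 to 64 mm, its flat top (the deck) 20 mm above the table. Housing behind the bay: x 78 to 125 mm, y -30 to 30 mm, 48 mm tall.
- bay_mouth (a point): Point on the deck in the middle of the gate (20 mm above the dock's origin), axes as the dock's. The bay behind it is open on top, between guide walls (x 0 to 78 mm, inner faces y = +-23.5, outer +-29.5 mm, tops 16 mm above the deck). In front lies a bare apron 50 mm long where only a finger can stop the cartridge.
- gate_top (a point): Middle of the upper edge of the gate, a steel tab 22 mm wide and 5 mm thick (x -5 to 0 mm) standing 8 mm above the deck before the cartridge. It is one piece with the eject key and sinks with it; the cartridge is let go when the key is about 7 to 8 mm down.
- pusher (a joint): Travel of the loaded dock's spring pusher behind the cartridge (m): 0 at the start, 0.040 run out to the front. It presses the cartridge to the gate with 3.5 N, still pushes with 1.5 N at the end of its travel, and shoots the cartridge out past the front in a fraction of a second if nothing is in the way.
- key_top (a point): Centre of the top of the loaded dock's eject key, a black pad 28 mm (x) by 24 mm (y) at x = -28, y = 46 mm in the dock's frame. It is 14 mm above the deck when up (8 mm below the cartridge's top) and 4 mm above it when fully down: with level fingertips, one can press it while the other stands low enough to stop the cartridge, clear of the deck.
- key (a joint): Travel of the loaded dock's eject key (m): 0 up, 0.010 down on its stop; fully down means beyond 0.007. Straight down, needs 3 N to start, 5 N at the stop, plus up to 4 N drag from the gate until the cartridge goes. It springs back when let go and would then push the gate up under the cartridge.
- cartridge: Test cartridge: white plastic block 70 (x) x 44 (y) x 22 mm tall, about 50 g, small window and round well on top, lying on the deck in the bay. Origin: centre of its underside, axes as the dock's. At the start its front is at the gate (origin at dock x = 35 mm). A little past the gate: front 6 to 36 mm past it (origin x = 29 to -1 mm); past 45 mm it has got away.
- spare_dock: The empty dock, identical to the loaded one but with no cartridge and its pusher run out to the front; fixed. Same frame and sizes. Leave it alone.
- spare_key (a joint): Travel of the empty dock's key (m), 0 up, 0.010 down. Not to be pressed.
- vial1: Bystander: small capped dropper vial, 20 mm across, 58 mm tall. Origin: centre of its underside. Leave it alone.
- vial2: Bystander: small capped dropper vial, 20 mm across, 58 mm tall. Origin: centre of its underside. Leave it alone.
- vial3: Bystander: small capped dropper vial, 20 mm across, 58 mm tall. Origin: centre of its underside. Leave it alone.
- cup: Bystander: open white plastic cup, 84 mm across, 120 mm tall. Origin: centre of its underside. Leave it alone.
- spray: Bystander: trigger spray bottle, 72 mm across, 230 mm tall. Origin: centre of its underside. Leave it alone.
- stamp: Bystander: hand stamp with dark wooden knob, 54 x 26 mm, 60 mm tall. Origin: centre of its underside. Leave it alone.
- ink_pad: Bystander: flat black and blue ink pad, 75 x 110 x 13 mm. Origin: centre of its underside. Leave it alone.
- kit_box: Bystander: cardboard test-kit box, 90 x 130 x 60 mm. Origin: centre of its underside. Leave it alone.
Mind the look-alikes: they are no part of the job. What is shaped like the dock but blue is not meant.

How it is judged:
By the outcome, as a careful person would: the job done as asked, in the order asked, and still so for the second after the job is handed in, while the arm keeps its last pose, push and grip.
It also fails if it takes over 32 s, if anything falls off the work surface, if the arm or the gripper's body presses on something with over 40 N, if the wrist force passes 120 N, or if a joint passes its speed limit or range.

### The arm

A 6-joint arm with a two-finger parallel gripper is mounted at the origin on the work surface. World frame = base frame: x ahead of the robot, y to its left, z up, the work surface at z = 0. Lengths are in m, angles in rad, forces in N, time in s.
With the tool pointing down it reaches from about 0.35 to 0.725 m from the base axis. Payload 6 kg.
Tool frame: the origin (TCP) lies at the centre of the arm's flange, where the gripper is bolted on; the fingertips stand 173 mm ahead of it and the grasp point (between the pads) lies 155 mm ahead of it; z points along the fingers, y is the line along which they close (so a half turn about z gives the same grasp; the last joint's range is limited). The gripper opens to 85 mm and grips with 20 to 120 N. Pads are 22 mm wide; open, the fingers measure 114 mm over their backs; the gripper's body (76 mm by 85 mm) begins 54 mm behind the grasp point. The pads swing forward as they close: fully open they stand 13 mm farther back than shut.
Start: joints at [-0.863, 0.04, 0.085, 0, -1.615, -0.334], TCP at [0.219, -0.559, 0.405] pointing down, gripper open.
Joint ranges: [-2.56, 2.56], [-1.29, 2.01], [-1.08, 1.49], [-3.29, 1.98], [-2.81, -0.18], [-2.99, 2.99]. Speed limits (rad/s): [2.57, 2.57, 3.01, 3.14, 3.14, 3.14].

### API

Orientations are given as [roll, pitch, yaw] about the fixed x, y, z axes, in that order (R = Rz(yaw) Ry(pitch) Rx(roll)).
In Python, from rig import env gives the robot as it stands.
- The arm moves only by the tool step_arm, never from a script. Its argument "deltas" is a list of rows, each an object with "travel": the shift along the world's x, y, z in cm, a list of three; "spin": the turn about the world's z in rad; "gripper": the opening, from 0 (shut) to 1 (fully open). A call has 1 to 8 rows; each row shifts and turns the commanded pose from where the row before left it; what a row does not reach is not made up. A row lasts 1/12 s, in which the tool goes at most 41.7 mm and 7.16 degrees, less where a joint would pass 70% of its speed; a pose out of reach is approached as far as the arm can. A call with a gripper value outside its range is refused whole. The fingers move at their own pace and stop on an object; the grip force is fixed at half the most. Time passes only in rows, so rows that do not move let the fingers close. It gives the time, the measured TCP pose, the force, the opening and the grip force at its end, in the units of the state.
- env.get_obs(): the state, without advancing time (a new reading comes with each control period).
- env.get_image(name): name is "scene" or "side" or "wrist"; returns the picture (480x640x3 uint8, blue, green, red); there is no depth.
- env.get_calibration(name): a dict with "camera_matrix" (3x3 intrinsics, pixels), "k1" (the pictures are not rectified: a ray, as slopes to the right and down, at radius r is drawn at 1 + k1 r^2 times it, then the intrinsics apply), "world_to_cam" (4x4, takes a point from world to camera coordinates). Camera axes: x right, y down, z forward; pixel columns grow to the right and rows downward; lengths in m; the calibration is good to about 2 mm. A picture is of the moment at which its call begins: read the wrist's pose just before it. get_calibration takes no time and is no camera call; for the wrist camera it gives the pose at the moment of the call.
- env.close_job(): hands the job in; it is judged then, once.
Trained networks look in the newest picture that a camera, given by its name, has taken for a name from the list of things; names that differ only in an ending like _2 or _b are one class to them, and where a whole thing is asked for, a point or a joint stands for the part that bears it (a point fixed in the world has none). Each returns a list of dicts, best first, with "conf" (0 to 1); they miss things now and then, are a little off and sometimes report something else, mostly with a low value. They report only what shows in the picture. A call takes as long as a camera call. They do not tell look-alikes from the thing itself.
- env.search_frame(camera, query): "at" ([x, y, z] in m, in world coordinates, good to about 4 mm: the middle of the surface that is visible of it).
- env.spot_point(camera, query): "at" ([x, y, z] in m, in world coordinates, good to about 4 mm: a listed point, or the origin of a listed thing).
The state is a dict: "time": time; "joint_pos": joint angles; "joint_velocities": joint speeds; "effort": joint torques, N m; "tool_pos": TCP position; "orientation": TCP orientation; "force": force on the tool from outside, world axes, zero at the start; "torque": the same for the moment, N m; "finger_gap": finger opening in m; "grip_force": force on a finger pad.
Only numpy, scipy, OpenCV 4.12 (cv2) and the standard library are available. Lean on these libraries where they do the work, as an engineer would, in place of code of your own. Each camera call takes 0.05 s, during which the arm holds its last target. There are 200 camera calls.

## Working session

There is one attempt and no reset: what is moved stays moved. The work goes in short steps, Python scripts to look and compute and a tool call to move; the robot and the scene stay as the last step left them, time stands still between calls to the robot, and variables do not carry over. Pictures are saved under pics/ and viewed, at most 10 in all, crops included, and the job is handed in when it is done.

Besides the shell and the picture viewer there is one more tool, called after ">>>" as name([rows], argument=value, ...), one row to a line, values as JSON. step_arm: Moves the arm, as the interface text tells. Its arguments: {"type":"object","properties":{"deltas":{"type":"array","items":{"type":"object","properties":{"travel":{"type":"array","items":{"type":"number"}},"spin":{"type":"number"},"gripper":{"type":"number"}}}}},"required":["deltas"]}

```bash
mkdir -p pics; python3 - <<'E'
from rig import env
import cv2,numpy as np
a=env.get_image("scene");b=env.get_image("side")
cv2.imwrite("pics/a.png",a);cv2.imwrite("pics/b.png",b)
for c in("scene","side"):
  for q in("dock","cartridge","key_top","bay_mouth","gate_top","spare_dock"):
    for d in env.spot_point(c,q)[:3]: print(c,q,np.round(d["at"],3),round(d["conf"],2))
print(env.get_obs())
E
```

```text
scene dock [ 0.343  0.176 -0.001] 0.85
scene dock [ 0.555 -0.208 -0.004] 0.65
scene dock [ 0.322 -0.174  0.   ] 0.58
scene cartridge [ 0.591 -0.213  0.02 ] 0.84
scene cartridge [ 0.556 -0.206 -0.003] 0.33
scene key_top [ 0.541 -0.158  0.034] 0.73
scene key_top [ 0.657 -0.383 -0.003] 0.73
scene key_top [0.329 0.225 0.034] 0.56
scene bay_mouth [ 0.558 -0.207  0.02 ] 0.85
scene bay_mouth [0.345 0.173 0.017] 0.7
scene bay_mouth [ 0.324 -0.176  0.022] 0.57
scene gate_top [0.338 0.174 0.028] 0.61
scene gate_top [ 0.319 -0.176  0.027] 0.55
scene spare_dock [ 0.592  0.181 -0.001] 0.65
scene spare_dock [ 0.448  0.35  -0.001] 0.36
side dock [ 0.321 -0.182 -0.001] 0.94
side dock [ 0.347  0.172 -0.   ] 0.94
side dock [ 0.558 -0.208 -0.001] 0.91
side cartridge [ 0.59  -0.22   0.015] 0.75
side cartridge [ 0.555 -0.206  0.02 ] 0.65
side key_top [ 0.551 -0.206  0.02 ] 0.51
side key_top [ 0.312 -0.124  0.036] 0.5
side key_top [0.33  0.223 0.036] 0.5
side bay_mouth [ 0.556 -0.202  0.021] 0.78
side bay_mouth [0.345 0.17  0.021] 0.74
side bay_mouth [ 0.324 -0.18   0.025] 0.66
side gate_top [ 0.553 -0.208  0.027] 0.66
side gate_top [ 0.325 -0.18   0.027] 0.55
side gate_top [0.339 0.175 0.025] 0.52
side spare_dock [0.594 0.18  0.   ] 0.78
{'time': 0.7, 'joint_pos': array([-8.63291224e-01,  4.01906557e-02,  8.47927032e-02, -1.53710925e-05,
       -1.61549646e+00, -3.33695263e-01]), 'joint_velocities': array([-0.00048514, -0.00119214, -0.00039985,  0.0020186 , -0.00200721,
        0.00012144]), 'effort': array([-5.79620719e-04, -3.67822659e+01,  3.47386086e+01,  6.93227425e+00,
       -8.22106122e-04, -2.28877371e-05]), 'tool_pos': array([ 0.21911738, -0.55854939,  0.40465947]), 'orientation': array([ 3.14149494e+00, -1.76195249e-05, -2.76778213e+00]), 'force': array([ 0.84323948, -1.15221528, -0.41189384]), 'torque': array([ 0.01794513, -0.03318626, -0.00626764]), 'grip_force': 0.0, 'finger_gap': 0.08535381713449162}
```

View pics/a.png

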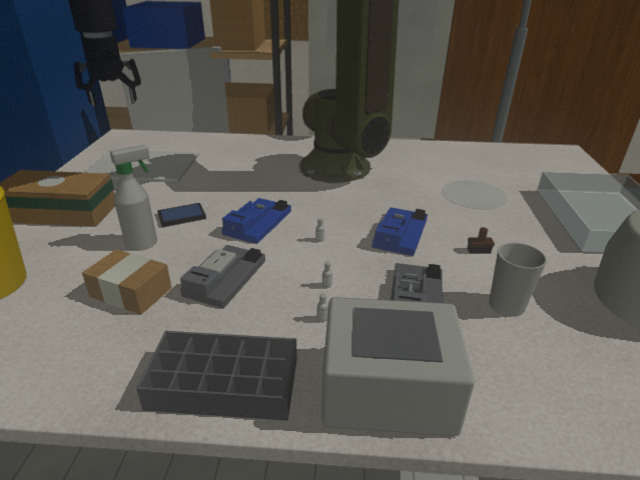

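View pics/b.png

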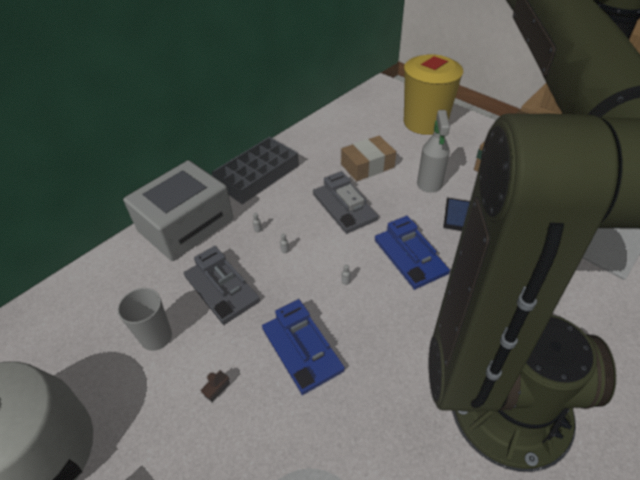

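Grey docks: the one at scene (223,273), side (346,200), holds the white cartridge, so it is the loaded dock. The grey one at scene (418,285) is empty, and the blue ones at (257,219) and (401,230) are look-alikes. I'll raise the arm over the spray bottle first, then approach.

>>> step_arm([
  {"travel": [0,0,3.5],"spin": 0,"gripper": 1},
  {"travel": [0,0,3.5],"spin": 0,"gripper": 1},
  {"travel": [2,2.4,1],"spin": -0.1,"gripper": 1},
  {"travel": [2.3,2.7,0],"spin": -0.1,"gripper": 1},
  {"travel": [2.3,2.7,0],"spin": -0.1,"gripper": 1},
  {"travel": [2.3,2.7,0],"spin": -0.1,"gripper": 1},
  {"travel": [2.3,2.7,0],"spin": -0.1,"gripper": 0.4},
  {"travel": [2.3,2.7,0],"spin": -0.1,"gripper": 0.4},
])

```text
time: 1.37
tool_pos: [0.3548, -0.3981, 0.4849]
orientation: [-3.142, 0.001, 2.91]
force: [0.9, -1.0, -0.4]
finger_gap: 0.0639
grip_force: 0.0
```

>>> step_arm([
  {"travel": [2.3,2.7,0],"spin": 0,"gripper": 0.4},
  {"travel": [2.3,2.7,0],"spin": 0,"gripper": 0.4},
  {"travel": [2.3,2.7,0],"spin": 0,"gripper": 0.4},
  {"travel": [2.3,2.7,0],"spin": 0,"gripper": 0.4},
  {"travel": [2.3,2.7,-1],"spin": 0,"gripper": 0.4},
  {"travel": [2.3,2.7,-2],"spin": 0,"gripper": 0.4},
  {"travel": [2.3,2.7,-3],"spin": 0,"gripper": 0.4},
  {"travel": [2.3,2.7,-3],"spin": 0,"gripper": 0.4},
])

```text
time: 2.03
tool_pos: [0.5342, -0.1875, 0.4006]
orientation: [3.141, 0.002, 2.916]
force: [1.7, -1.4, 0.6]
finger_gap: 0.0341
grip_force: 0.0
```

```bash
cat > h.py <<'E'
from rig import env
import cv2,numpy as np
def look(cams=("wrist","scene","side"),name=None):
  for c in cams:
    im=env.get_image(c)
    if name: cv2.imwrite(f"pics/{name}_{c}.png",im)
    for q in("dock","cartridge","key_top","bay_mouth","gate_top"):
      for d in env.spot_point(c,q)[:4]:
        p=np.array(d["at"])
        if np.hypot(p[0]-.56,p[1]+.2)<.08: print(c,q,np.round(p,4),round(d["conf"],2))
def px(c,p):
  k=env.get_calibration(c);T=np.array(k["world_to_cam"]);q=T[:3,:3]@np.array(p)+T[:3,3]
  s=q[:2]/q[2];s=s*(1+k["k1"]*(s@s));K=np.array(k["camera_matrix"]);return K[:2,:2]@s+K[:2,2]
def ray(c,u,z):
  "world point at height z seen at pixel u"
  k=env.get_calibration(c);T=np.array(k["world_to_cam"])
  K=np.array(k["camera_matrix"]);d=(np.array(u)-K[:2,2])/[K[0,0],K[1,1]];s=d.copy()
  for _ in range(20): s=d/(1+k["k1"]*(s@s))
  R=T[:3,:3];o=-R.T@T[:3,3];v=R.T@np.array([s[0],s[1],1.]);return o+v*(z-o[2])/v[2]
E
python3 - <<'E'
from h import *
look(name="c")
o=env.get_obs();print(o["tool_pos"],o["orientation"],o["finger_gap"])
E
```

```text
wrist dock [ 0.5557 -0.2058 -0.0016] 0.84
wrist dock [ 0.55   -0.2121  0.0221] 0.21
wrist cartridge [ 0.5946 -0.2195  0.0244] 0.95
wrist cartridge [ 0.5584 -0.2058 -0.002 ] 0.3
wrist key_top [ 0.5404 -0.1509  0.0321] 0.73
wrist bay_mouth [ 0.5513 -0.2136  0.0193] 0.63
wrist bay_mouth [ 0.5552 -0.2069 -0.0037] 0.47
wrist gate_top [ 0.5551 -0.2088  0.0248] 0.68
scene dock [ 0.5553 -0.2072 -0.0032] 0.88
scene cartridge [ 0.5902 -0.2188  0.0189] 0.87
scene cartridge [ 0.5564 -0.2084  0.018 ] 0.55
scene key_top [ 0.5425 -0.1569  0.0341] 0.43
scene bay_mouth [ 0.556  -0.2075  0.0184] 0.7
side dock [ 0.5561 -0.2047  0.001 ] 0.9
side cartridge [ 0.5499 -0.2035  0.0287] 0.68
side cartridge [ 0.5916 -0.2175  0.0198] 0.66
side key_top [ 0.5417 -0.1555  0.0348] 0.73
side bay_mouth [ 0.5556 -0.205   0.0198] 0.83
side gate_top [ 0.5493 -0.2044  0.0298] 0.65
[ 0.53334983 -0.18915853  0.4008438 ] [ 3.14148653e+00 -3.78274383e-05  2.91530465e+00] 0.0340737835005125
```

View pics/c_wrist.png

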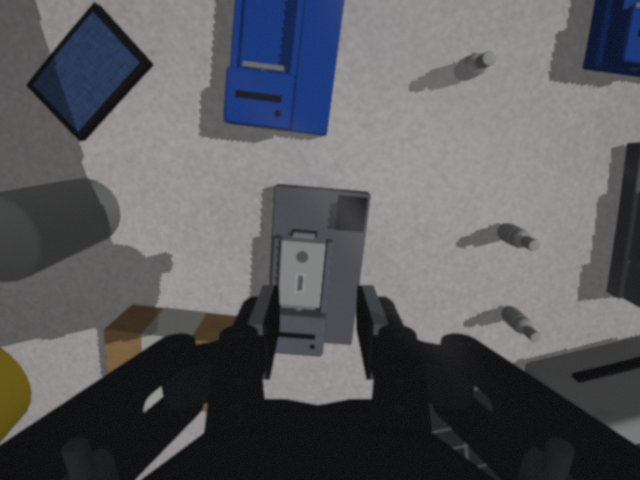

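The wrist picture shows the loaded grey dock at (318,270), with the white cartridge in its bay at (302,272) and its black key at (349,212). I'll enlarge it to confirm and to read the corners.

```bash
python3 - <<'E'
from h import *
im=cv2.imread("pics/c_wrist.png")[170:370,240:400]
cv2.imwrite("pics/c_crop.png",cv2.resize(cv2.convertScaleAbs(im,alpha=2,beta=20),None,fx=3,fy=3,interpolation=cv2.INTER_CUBIC))
E
```

```text
(no output)
```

View pics/c_crop.png

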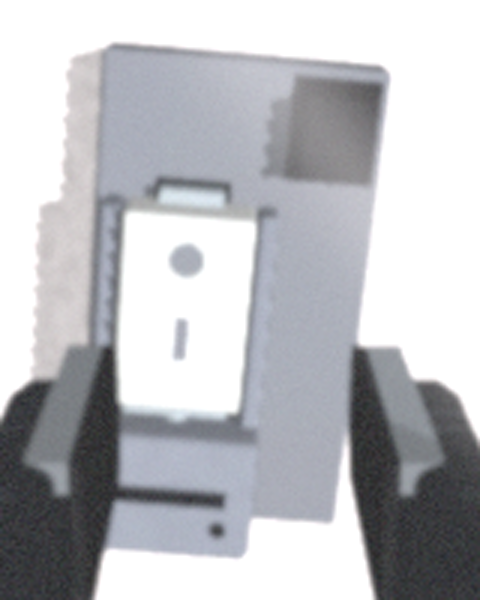

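The crop confirms it: grey dock, cartridge inside, gate tab at (193,190), black key at (335,130). Next I fit the dock pose from the deck corners, and measure the fingertips.

```bash
python3 - <<'E'
from h import *
P=lambda x,y:((x+.5)/3-.5+240,(y+.5)/3-.5+170)
f=lambda c,z:ray("wrist",P(*c),z)[:2]
obs=[((108,45),-50,-34,20),((387,70),-50,64,20),((332,522),125,64,20),
 ((127,207),0,-22,42),((258,212),0,22,42),((243,412),70,22,42),((110,549),125,-30,48),((247,557),125,30,48),((296,76),-42,34,34),((384,82),-42,58,34),((372,186),-14,58,34)]
L=np.array([o[1:3] for o in obs])/1e3
W=np.array([f(o[0],o[3]/1e3) for o in obs])
lc,wc=L.mean(0),W.mean(0);A,B=L-lc,W-wc
yaw=np.arctan2((A[:,0]*B[:,1]-A[:,1]*B[:,0]).sum(),(A*B).sum())
R=np.array([[np.cos(yaw),-np.sin(yaw)],[np.sin(yaw),np.cos(yaw)]]);t=wc-R@lc
print("yaw",yaw,"org",t);print(np.round((W-(L@R.T+t))*1e3,1))
o=env.get_obs();tp=o["tool_pos"];y=o["orientation"][2]
for c in((70,347),(118,347),(352,348),(400,348),(60,345)):
  d=f(c,tp[2]-.168)-tp[:2]
  print(c,"tool x,y mm",1e3*(d@[np.cos(y),np.sin(y)]),1e3*(d@[np.sin(y),-np.cos(y)]))
E
```

```text
yaw -0.29351508772288254 org [ 0.55216021 -0.20660268]
[[ 1.4  2.1]
 [ 2.  -2.7]
 [-0.5 -4.3]
 [ 0.3  0.8]
 [-1.3 -0.1]
 [ 0.6 -0.5]
 [ 1.9  7.9]
 [-1.5 -2.9]
 [-4.  -2.2]
 [-2.7  2.1]
 [ 3.7 -0.1]]
(70, 347) tool x,y mm 11.548857155342006 -22.194724567630058
(118, 347) tool x,y mm 11.564626452528632 -15.379993395312361
(352, 348) tool x,y mm 11.417660361867314 17.75847317559742
(400, 348) tool x,y mm 11.404296780196402 24.573809319066445
(60, 345) tool x,y mm 11.851194834183733 -23.60186888758256
```

>>> step_arm([
  {"travel": [0.5,1.1,-2],"spin": -0.065,"gripper": 0.45},
  {"travel": [0,0,-3],"spin": 0,"gripper": 0.45},
  {"travel": [0,0,-3],"spin": 0,"gripper": 0.45},
  {"travel": [0,0,-3],"spin": 0,"gripper": 0.45},
  {"travel": [0,0,-2],"spin": 0,"gripper": 0.45},
  {"travel": [0,0,-1],"spin": 0,"gripper": 0.45},
  {"travel": [0,0,0],"spin": 0,"gripper": 0.45},
])

```text
time: 3.52
tool_pos: [0.5378, -0.178, 0.2582]
orientation: [-3.141, -0.004, 2.85]
force: [-0.6, 0.0, 0.2]
finger_gap: 0.0386
grip_force: 0.0
```

```bash
python3 - <<'E'
from h import *
look(name="d")
o=env.get_obs();print(o["tool_pos"],o["orientation"],o["finger_gap"])
E
```

```text
wrist dock [ 0.5577 -0.2084  0.0029] 0.71
wrist cartridge [ 0.5909 -0.2194  0.0233] 0.63
wrist key_top [ 0.5459 -0.1547  0.0348] 0.56
wrist bay_mouth [ 0.5512 -0.2127  0.0195] 0.6
wrist gate_top [ 0.5428 -0.1522  0.0338] 0.68
wrist gate_top [ 0.5545 -0.2076  0.0257] 0.6
scene dock [ 0.5516 -0.2103 -0.0057] 0.85
scene cartridge [ 0.5891 -0.2173  0.0206] 0.63
scene key_top [ 0.5417 -0.1562  0.0333] 0.43
scene bay_mouth [ 0.5539 -0.2072  0.0236] 0.91
side cartridge [ 0.5886 -0.2173  0.02  ] 0.55
side key_top [ 0.543  -0.1562  0.0343] 0.44
side bay_mouth [ 0.5525 -0.2049  0.0215] 0.97
side gate_top [ 0.5525 -0.2048  0.0281] 0.48
[ 0.53838116 -0.17810893  0.26081093] [ 3.14153953e+00 -1.14950768e-04  2.85041050e+00] 0.03858382932197779
```

View pics/d_wrist.png

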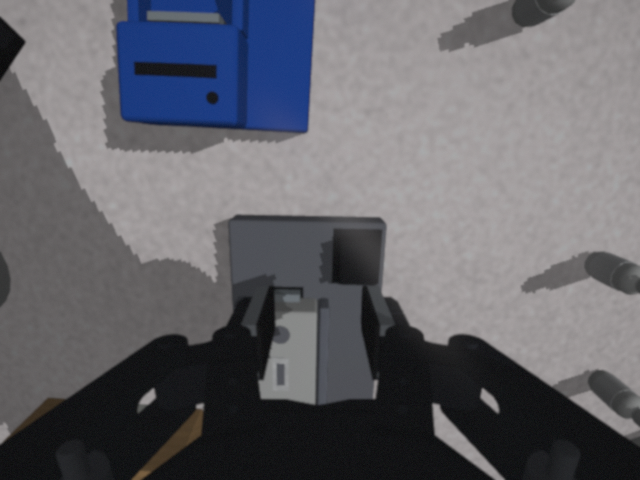

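The fingers now line up with the dock. The key is at (357,256), the gate at (290,294), and the deck's front edge runs from (231,219) to (385,222). I'll refine from these.

```bash
python3 - <<'E'
from h import *
obs=[((232,219),-50,-34,20),((385,222),-50,64,20),((335,229),-42,34,34),((382,231),-42,58,34),((333,282),-14,34,34),((380,285),-14,58,34),((275,289),-5,-11,28),((301,290),-5,11,28)]
L=np.array([o[1:3] for o in obs])/1e3
W=np.array([ray("wrist",o[0],o[3]/1e3)[:2] for o in obs])
lc,wc=L.mean(0),W.mean(0);A,B=L-lc,W-wc
yaw=np.arctan2((A[:,0]*B[:,1]-A[:,1]*B[:,0]).sum(),(A*B).sum())
R=np.array([[np.cos(yaw),-np.sin(yaw)],[np.sin(yaw),np.cos(yaw)]]);t=wc-R@lc
print("yaw",yaw,"org",t);print(np.round((W-(L@R.T+t))@R*1e3,1))
tp=env.get_obs()["tool_pos"]
for org in(t,[.554,-.2065]): print("tcp in dock",(tp[:2]-org)@R*1e3)
E
```

```text
yaw -0.28834009482512934 org [ 0.55605159 -0.20423121]
[[ 0.9  2.2]
 [ 3.  -1.4]
 [-4.  -2.9]
 [-2.8  0.4]
 [ 1.  -3.8]
 [ 3.   0.8]
 [-0.9  5.2]
 [-0.2 -0.5]]
tcp in dock [-24.36911225  20.01908989]
tcp in dock [-23.04737071  22.7776129 ]
```

>>> step_arm([
  {"travel": [0,0.1,-1.5],"spin": 0,"gripper": 0.45},
  {"travel": [0,0,-1.5],"spin": 0,"gripper": 0.45},
  {"travel": [0,0,-1],"spin": 0,"gripper": 0.45},
  {"travel": [0,0,-0.5],"spin": 0,"gripper": 0.45},
  {"travel": [0,0,0],"spin": 0,"gripper": 0.45},
  {"travel": [0,0,0],"spin": 0,"gripper": 0.45},
])

```text
time: 4.92
tool_pos: [0.5385, -0.1772, 0.2162]
orientation: [-3.141, 0.0, 2.851]
force: [-0.0, -0.6, -0.0]
finger_gap: 0.0384
grip_force: 0.0
```

```bash
python3 - <<'E'
from h import *
o=env.get_obs();print(o["tool_pos"],o["force"],o["finger_gap"])
w=env.get_image("wrist");s=env.get_image("side");c=env.get_image("scene")
g=lambda im,p,r=45:cv2.resize(cv2.convertScaleAbs(im[p[1]-r:p[1]+r,p[0]-r:p[0]+r],alpha=2,beta=15),(390,390),interpolation=cv2.INTER_CUBIC)
cv2.imwrite("pics/e.png",cv2.hconcat([g(w,(310,280),110),g(s,(348,205),36)]))
cv2.imwrite("pics/e_sc.png",g(c,(235,265)))
E
```

```text
[ 0.53851847 -0.17719262  0.21618897] [-0.04949324 -0.64529623 -0.00329668] 0.038434436145309774
```

View pics/e.png

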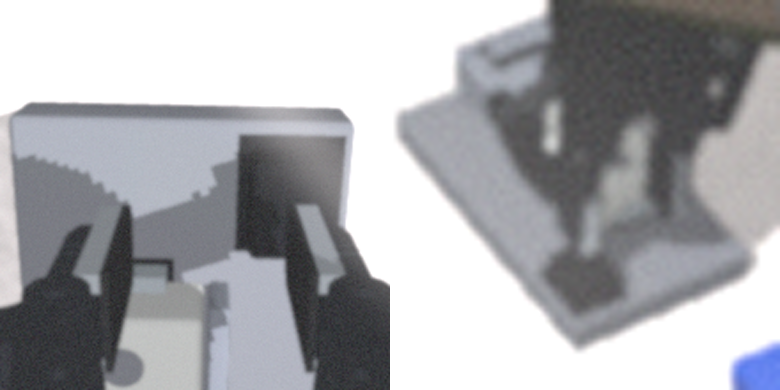

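The left finger is above the apron in front of the gate, and the right finger is over the key. Now I'll lower it to contact in small steps.

>>> step_arm([
  {"travel": [0,0,-0.6],"spin": 0,"gripper": 0.45},
  {"travel": [0,0,-0.4],"spin": 0,"gripper": 0.45},
  {"travel": [0,0,0],"spin": 0,"gripper": 0.45},
  {"travel": [0,0,0],"spin": 0,"gripper": 0.45},
])

```text
time: 5.4
tool_pos: [0.5385, -0.1771, 0.206]
orientation: [3.141, 0.0, 2.851]
force: [0.3, 1.1, 2.1]
finger_gap: 0.0387
grip_force: 0.9
```

>>> step_arm([
  {"travel": [0,0,-0.3],"spin": 0,"gripper": 0.45},
  {"travel": [0,0,0],"spin": 0,"gripper": 0.45},
  {"travel": [0,0,0],"spin": 0,"gripper": 0.45},
])

```text
time: 5.65
tool_pos: [0.5385, -0.1771, 0.2031]
orientation: [3.141, 0.001, 2.85]
force: [0.2, -0.2, 2.0]
finger_gap: 0.038
grip_force: 1.2
```

```bash
python3 - <<'E'
from h import *
for i in range(4):
  w=env.get_image("wrist");o=env.get_obs();print(o["tool_pos"][2],o["force"])
c=env.get_image("scene");s=env.get_image("side")
g=lambda im,p,r=45:cv2.resize(cv2.convertScaleAbs(im[p[1]-r:p[1]+r,p[0]-r:p[0]+r],alpha=2,beta=15),(390,390),interpolation=cv2.INTER_CUBIC)
cv2.imwrite("pics/f.png",cv2.hconcat([g(w,(310,300),110),g(c,(235,265),40)]))
E
```

```text
0.20309028732230922 [ 0.52011729 -0.15333027  2.76668678]
0.2031152555837386 [0.93855043 0.12404434 2.86507151]
0.2030892581719494 [0.43893644 0.2562711  2.86972628]
0.20306904657575822 [0.99871911 0.37329477 2.49791127]
```

View pics/f.png

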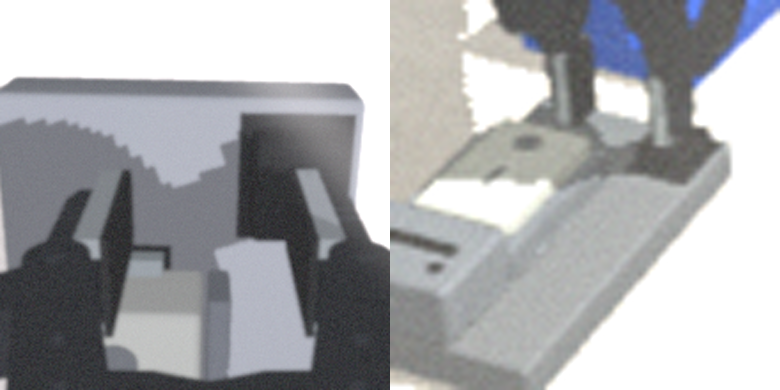

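The fingers are in the right places: one touches the key and the other stands just in front of the cartridge. I keep pressing.

>>> step_arm([
  {"travel": [0,0,-0.3],"spin": 0,"gripper": 0.45},
  {"travel": [0,0,0],"spin": 0,"gripper": 0.45},
  {"travel": [0,0,0],"spin": 0,"gripper": 0.45},
])

```text
time: 6.2
tool_pos: [0.5385, -0.1771, 0.2]
orientation: [3.141, 0.001, 2.85]
force: [1.6, 0.1, 3.6]
finger_gap: 0.0387
grip_force: 1.5
```

>>> step_arm([
  {"travel": [0,0,-0.2],"spin": 0,"gripper": 0.45},
  {"travel": [0,0,0],"spin": 0,"gripper": 0.45},
  {"travel": [0,0,0],"spin": 0,"gripper": 0.45},
])

```text
time: 6.45
tool_pos: [0.5384, -0.1771, 0.1979]
orientation: [3.141, -0.0, 2.85]
force: [0.7, 2.3, 4.2]
finger_gap: 0.0381
grip_force: 3.4
```

>>> step_arm([
  {"travel": [0,0,-0.2],"spin": 0,"gripper": 0.45},
  {"travel": [0,0,0],"spin": 0,"gripper": 0.45},
  {"travel": [0,0,0],"spin": 0,"gripper": 0.45},
])

```text
time: 6.7
tool_pos: [0.5384, -0.1771, 0.1961]
orientation: [3.141, 0.0, 2.85]
force: [0.1, 0.3, 5.5]
finger_gap: 0.0385
grip_force: 4.0
```

```bash
python3 - <<'E'
from h import *
f=[]
for i in range(3):
  w=env.get_image("wrist");o=env.get_obs();f.append(o["force"])
print(o["tool_pos"],np.mean(f,0))
c=env.get_image("scene")
g=lambda im,p,r=45:cv2.resize(cv2.convertScaleAbs(im[p[1]-r:p[1]+r,p[0]-r:p[0]+r],alpha=2,beta=15),(390,390),interpolation=cv2.INTER_CUBIC)
cv2.imwrite("pics/g.png",cv2.hconcat([g(w,(310,300),110),g(c,(235,265),40)]))
look(("scene","side"))
E
```

```text
[ 0.53836957 -0.17710914  0.19613399] [-0.11839761  1.17046223  5.27468136]
scene dock [ 0.5539 -0.21   -0.0036] 0.59
scene cartridge [ 0.5751 -0.2113  0.021 ] 0.84
scene key_top [ 0.5419 -0.1563  0.0217] 0.49
scene key_top [ 0.5745 -0.2101  0.0183] 0.3
scene bay_mouth [ 0.5557 -0.2103  0.019 ] 0.7
side dock [ 0.5585 -0.2062 -0.0044] 0.8
side cartridge [ 0.578  -0.2152  0.0196] 0.39
side cartridge [ 0.5553 -0.2057  0.0186] 0.26
side key_top [ 0.541  -0.1538  0.0221] 0.48
side bay_mouth [ 0.5535 -0.2072  0.0187] 0.66
```

View pics/g.png

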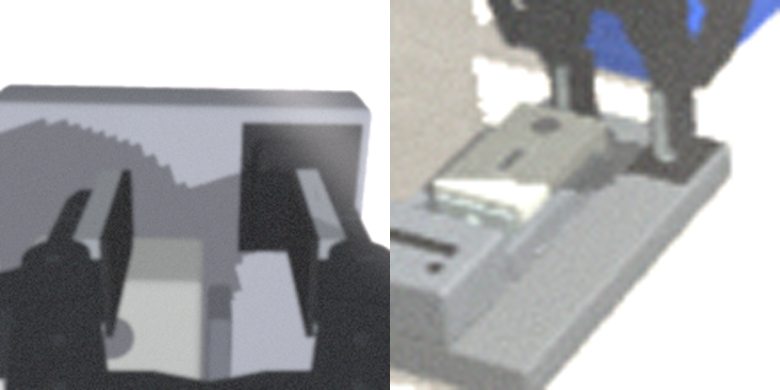

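The cartridge has popped out about 14 mm, is stopped by the left finger, and lies straight and flat. I press 1 mm more to put the key firmly on its stop.

>>> step_arm([
  {"travel": [0,0,-0.1],"spin": 0,"gripper": 0.45},
  {"travel": [0,0,0],"spin": 0,"gripper": 0.45},
  {"travel": [0,0,0],"spin": 0,"gripper": 0.45},
  {"travel": [0,0,0],"spin": 0,"gripper": 0.45},
  {"travel": [0,0,0],"spin": 0,"gripper": 0.45},
  {"travel": [0,0,0],"spin": 0,"gripper": 0.45},
])

```text
time: 8.0
tool_pos: [0.5384, -0.1771, 0.196]
orientation: [3.142, 0.0, 2.851]
force: [-3.0, 2.5, 10.0]
finger_gap: 0.0386
grip_force: 6.2
```

```bash
python3 - <<'E'
from h import *
look(("scene","side"),"h")
o=env.get_obs();print(o["tool_pos"],o["force"],o["time"])
E
```

```text
scene dock [ 0.5537 -0.207  -0.0012] 0.72
scene cartridge [ 0.5747 -0.2114  0.0227] 0.69
scene key_top [ 0.5438 -0.1555  0.0209] 0.38
scene bay_mouth [ 0.5565 -0.2087  0.0188] 0.66
side dock [ 0.5577 -0.207  -0.    ] 0.87
side dock [ 0.551  -0.205   0.0222] 0.61
side cartridge [ 0.5764 -0.2144  0.0199] 0.41
side key_top [ 0.5426 -0.1529  0.0237] 0.58
side bay_mouth [ 0.5535 -0.2064  0.0199] 0.79
[ 0.53839567 -0.17707784  0.19598563] [-2.7296157   3.38384744  9.80765996] 8.6
```

The key is on its stop: the force rose to 10 N and the tool went no lower. The cartridge hasn't moved, so I'm handing in.

```bash
python3 -c "
from rig import env
print(env.close_job())"
```

```text
the job is handed in; nothing more can be done
None
```

I handed the job in with the loaded dock's key pressed down on its stop (about 10 N) and the cartridge stopped by the other finger about 15 mm past the gate, lying straight and flat; the result of the judging was not shown.

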